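# Clip the towing eye into the snap hook

### The arm

A 6-joint arm with a two-finger parallel gripper is mounted at the origin on the work surface. World frame = base frame: x ahead of the robot, y to its left, z up, the work surface at z = 0. Lengths are in m, angles in rad, forces in N, time in s.
With the tool pointing down it reaches from about 0.325 to 0.9 m from the base axis. Payload 3.5 kg.
Tool frame: the origin (TCP) lies at the very end of the fingers, on their centre line; the grasp point (between the pads) lies 19 mm behind it; z points along the fingers, y is the line along which they close (so a half turn about z gives the same grasp; the last joint's range is limited). The gripper opens to 85 mm and grips with 20 to 120 N. Pads are 22 mm wide; open, the fingers measure 114 mm over their backs; the gripper's body (76 mm by 85 mm) begins 54 mm behind the grasp point. The pads swing forward as they close: fully open they stand 13 mm farther back than shut.
Start: joints at [-1.219, 0.276, -0.026, 1.268, 0, 1.467], TCP at [0.275, -0.561, 0.231] pointing down, gripper open.
Joint ranges: [-3.12, 3.12], [-0.85, 1.88], [-1.08, 1.24], [-1.95, 2.15], [-1.57, 1.53], [-3.14, 3.14]. Speed limits (rad/s): [2.57, 2.57, 3.14, 3.14, 3.14, 3.14].

### API

Orientations are given as a unit quaternion [w, x, y, z].
In Python, from rig import arm, capture, camera_info, workorder gives the robot as it stands. The module is installed in compiled form; this text tells all that it offers.
- The arm moves only by the tool step_arm, never from a script. Its argument "deltas" is one flat list of numbers, 7 for each row, row after row: the shift along the tool's x, y, z in mm, then the turn, a rotation vector about the tool's x, y, z in degrees, then the closure, from -1 (fully open) to 1 (shut). A call has 1 to 10 rows; each row shifts and turns the commanded pose from where the row before left it, along the tool's axes as they then stand; what a row does not reach is not made up. A row lasts 1/10 s, in which the tool goes at most 50 mm and 8.59 degrees, less where a joint would pass 70% of its speed; a pose out of reach is approached as far as the arm can. A call with a gripper value outside its range is refused whole. The fingers move at their own pace and stop on an object; "squeeze" is the grip in N (left out, the last holds). Time passes only in rows, so rows that do not move let the fingers close. It gives the time, the measured TCP pose, the force, the opening and the grip force at its end, in the units of the state.
- arm.get_state(): the state, without advancing time (a new reading comes with each control period).
- capture(name): name is "scene" or "top" or "wrist"; returns the picture (400x640x3 uint8, red, green, blue); there is no depth.
- camera_info(name): a dict with "intrinsics" (3x3 intrinsics, pixels), "dist_coeffs" ([k1, k2, p1, p2, k3] as OpenCV has them; the pictures are not rectified), "origin" and "orientation" of the camera in the world. Camera axes: x right, y down, z forward; pixel columns grow to the right and rows downward; lengths in m; the calibration is good to about 2 mm. A picture is of the moment at which its call begins: read the wrist's pose just before it. camera_info takes no time and is no camera call; for the wrist camera it gives the pose at the moment of the call.
- workorder.finish_job(): hands the job in; it is judged then, once.
The state is a dict: "time_s": time; "q": joint angles; "joint_vel": joint speeds; "joint_efforts": joint torques, N m; "position": TCP position; "ee_rot": TCP orientation; "contact_force": force on the tool from outside, world axes, zero at the start; "wrist_torque": the same for the moment, N m; "finger_gap": opening from 0.0 (shut) to 1.0 (fully open); "finger_force": force on a finger pad.
Only numpy, scipy, OpenCV 4.12 (cv2) and the standard library are available. Lean on these libraries where they do the work, as an engineer would, in place of code of your own. Each camera call takes 0.05 s, during which the arm holds its last target. There are 200 camera calls.

### The job

Take the screw-in towing eye out of the drilled wooden block and clip it into the snap hook on the arm of the bench tool stand: push the top of its ring in past the sprung gate, let it down into the bend of the hook so that the gate shuts behind it, and leave it hanging there free. Go gently, by feel: never press on the hook with more than about 15 N, never drive the gate hard against its stop, and leave the other things on the bench where they are.

Things in the scene. Friction and masses are not known exactly. Their poses are not given: they have to be found in the camera images.
- stand: Fixed bench tool stand of 30 mm aluminium profile: one post on a 160 x 140 mm foot plate at own y = +240 mm, and an arm from it along own -y to -90 mm, its underside 380 and top 410 mm above the bench. Origin on the bench under the arm; own x points away from the robot, z up. At own y = +140 mm a ring spanner hangs on a plain open hook, down to 176 mm above the bench: leave it.
- hook_pivot (a point): Centre of the snap hook's pivot pin (along own y) in a fork at own (-42, -30, 345) mm of the stand; axes as the stand's. The hook (8 mm wire, reaching 93 mm below the pin, in the stand's x-z plane, mouth to own -x) turns on it with stiff friction, about 2 N m, and stays as left, leaning up to 0.22 rad either way. The lean is NOT measured: find the gate by touch or sight.
- plumb_nose (a point): Where the rounded top of the hook's nose would be if the hook hung plumb (a point on the stand; by the lean the real one is up to 15 mm nearer, and then up to 6 mm higher, or up to 15 mm farther and 2 mm lower). To enter, the ring's top bar must pass with its centre 5 to 21 mm above the real nose top: lower strikes the nose; higher, the ring's foot strikes under the bend.
- plumb_bend (a point): Where the centre of the ring's top bar rests in the bend if the hook is plumb: 10 mm below and 19 mm behind plumb_nose. The bend is half an ellipse, inside 30 mm wide and 11 mm deep. The bar goes in over the nose, then down about 20 to 28 mm into the bend, and the gate slips shut over it.
- gate (a joint): The gate, a 6 mm bar hinged 9 mm before and 14 mm below the pin, reaching down to the nose: 0 shut, grows as pushed in (own +x), hard stop at 0.5 rad. Its spring takes about 2 N to start and 6 N to hold fully open, pushed near its tip. From first touch at 12 mm above the nose, the bar must go 15 mm in to be clear behind the nose; at 22 mm the gate is hard on its stop. Aim at 18 mm.
- tow_grip (a point): Steel towing eye, 193 mm long, 0.27 to 0.44 kg, upright in one hole of the block, ring at the top. This point: centre of its square flats (20 x 20 mm, 32 mm tall), the place to grip, with the hand leaning back 35 to 45 degrees on the side away from the hook, so that it clears the hook. Own z along the shank to the ring; own x is the ring's axis. Neck and threaded shank are 16 mm round.
- tow_bar (a point): Centre of the top bar of the towing eye's ring, 97 mm above tow_grip along own z. The ring is of 10 mm round bar, 62 mm outside and 42 mm inside diameter, in own y-z plane, its centre 26 mm below this point. Axes as tow_grip.
- tow_tip (a point): Centre of the threaded lower end of the towing eye, 91 mm below tow_grip.
- block: Fixed wooden block 70 x 170 x 60 mm (own x, y, z) on a 60 mm high steel stand, top 120 mm above the bench; origin on the bench under its centre. Two upright holes 18 mm wide and 40 mm deep at own y = -45 and +45 mm. One holds the towing eye, the other the flange bolt.
- flange_bolt: Steel bolt 16 mm thick, 96 mm long, with a flange and hexagon head but no ring, standing in the block's other hole; origin at its lower end. Not to be disturbed.
- collar_a: Loose flanged metal collar, 64 mm across, 10 mm high, lying on the bench; origin at the centre of its underside. Not to be disturbed.
- collar_b: Loose flanged metal collar, 54 mm across, 10 mm high, lying on the bench; origin at the centre of its underside. Not to be disturbed.
- screw_cap: Black screw cap, 28 mm across, 20 mm high; origin at the centre of its underside. Not to be disturbed.
- grease_tube: White tube of paste, about 175 mm long and 38 mm thick, lying on the bench; origin under its middle. Not to be disturbed.
There are look-alikes about, which are no part of the job. What is shaped like the part that bears tow_grip but red or turquoise is not meant.

How it is judged:
On the way, in this order (a step that is already met when the one before it is completed fails the run):
1. the towing eye is lifted clear of the block (height (world z) of tow_tip above 0.125 m), for 0.2 s.
2. the towing eye pushes the gate of the snap hook open (value of joint gate above 0.2 rad and contact force between tow_eye and stand above 0.5 N), for 0.05 s.
At the end, for the whole second after the job is handed in: The towing eye hangs at rest in the bend of the hook: its top bar 72 to 87 mm below the pivot pin, within 30 mm of it along the stand's x and 12 mm along y; shank within 0.25 rad of plumb, gate shut (under 0.08 rad), eye slower than 0.06 m/s (value of joint gate below 0.08 rad and x of tow_bar in the frame of hook_pivot between -0.03 and 0.03 m and y of tow_bar in the frame of hook_pivot between -0.012 and 0.012 m and z of tow_bar in the frame of hook_pivot between -0.087 and -0.072 m and angle between tow_bar's own z axis and vertical below 0.25 rad and linear speed of tow_eye below 0.06 m/s); the robot touches nothing.
It fails at once if the towing eye presses on the hook, its gate or the stand with more than 15 N (contact force between tow_eye and stand above 15 N).
It fails at once if the gate is driven hard against its stop (value of joint gate above 0.497 rad).
It fails at once if the arm or fingers press on the stand or the hook with more than 15 N (contact force between any of the arm, the fingers and stand above 15 N).
It fails at once if one of the loose bystanders (flange bolt, collars, screw cap, grease tube) is shifted by more than 20 mm (distance of any of flange_bolt, collar_a, collar_b, screw_cap, grease_tube from where it was at the start of the episode above 0.02 m).
It also fails if it takes over 51 s, if anything falls off the work surface, if the arm or the gripper's body presses on something with over 40 N, if the wrist force passes 120 N, or if a joint passes its speed limit or range.

## Working session

There is one attempt and no reset: what is moved stays moved. The work goes in short steps, Python scripts to look and compute and a tool call to move; the robot and the scene stay as the last step left them, time stands still between calls to the robot, and variables do not carry over. Pictures are saved under pics/ and viewed, at most 10 in all, crops included, and the job is handed in when it is done.

Besides the shell and the picture viewer there is one more tool, called after "Call:" by a JSON object that holds its "api" and its "payload". step_arm: Moves the arm, as the interface text tells. Its arguments: {"type":"object","properties":{"deltas":{"type":"array"},"squeeze":{"type":"number"}},"required":["deltas"]}

```bash
mkdir -p pics; cat > h.py <<'E'
import numpy as np, cv2, json
from scipy.spatial.transform import Rotation as R
from rig import arm, capture, camera_info, workorder
def Rq(q): return R.from_quat([q[1],q[2],q[3],q[0]])
def cam(n):
    c=camera_info(n); return np.array(c["intrinsics"]),np.array(c["dist_coeffs"]),np.array(c["origin"]),Rq(c["orientation"]).as_matrix()
def ray(c,uv):
    K,d,o,M=c; p=cv2.undistortPoints(np.array([[uv]],float),K,d)[0,0]; v=M@np.array([p[0],p[1],1]); return o,v/np.linalg.norm(v)
def onz(c,uv,z):
    o,v=ray(c,uv); return o+v*(z-o[2])/v[2]
def tri(c1,a,c2,b):
    o1,v1=ray(c1,a);o2,v2=ray(c2,b); s=np.linalg.lstsq(np.c_[v1,-v2],o2-o1,rcond=None)[0]
    p,q=o1+s[0]*v1,o2+s[1]*v2; return (p+q)/2,np.linalg.norm(p-q)
def proj(c,P):
    K,d,o,M=c; return cv2.projectPoints(((np.atleast_2d(P)-o)@M),np.zeros(3),np.zeros(3),K,d)[0][:,0]
E
python3 - <<'E'
from h import *
for n in("scene","top"):
    im=capture(n); cv2.imwrite(f"pics/{n}0.png",im[:,:,::-1]); c=cam(n); print(n,c[0].round(1).tolist(),c[2].round(3),c[3].round(3).tolist())
print(arm.get_state())
E
```

```text
scene [[436.2, 0.0, 322.7], [0.0, 436.2, 207.2], [0.0, 0.0, 1.0]] [ 1.05  -0.563  0.879] [[0.621, 0.53, -0.578], [0.784, -0.415, 0.462], [0.005, -0.739, -0.673]]
top [[451.5, 0.0, 314.6], [0.0, 451.5, 198.8], [0.0, 0.0, 1.0]] [ 0.255 -0.071  1.431] [[0.028, -0.982, 0.186], [-1.0, -0.029, -0.001], [0.007, -0.186, -0.983]]
{'time_s': 0.1, 'q': array([-1.21936349e+00,  2.77133788e-01, -2.77314074e-02,  1.26804653e+00,
       -3.11325750e-05,  1.46739177e+00]), 'joint_vel': array([ 0.00079728, -0.00129153,  0.003392  , -0.00016711, -0.00062415,
        0.00129382]), 'joint_efforts': array([ 1.11277590e-03, -4.46707642e+01,  2.96129018e+01,  8.41671514e-03,
       -1.02890890e-04, -1.39988578e-05]), 'position': array([ 0.27430466, -0.5607902 ,  0.23022964]), 'ee_rot': array([-1.04765245e-03,  9.74251081e-01,  2.25463330e-01, -1.46280645e-04]), 'contact_force': array([0.15538511, 0.36389873, 0.28008915]), 'wrist_torque': array([ 0.0101151 ,  0.03511089, -0.00936359]), 'finger_force': 0.0, 'finger_gap': 1.0003197599731108}
```

View pics/scene0.png

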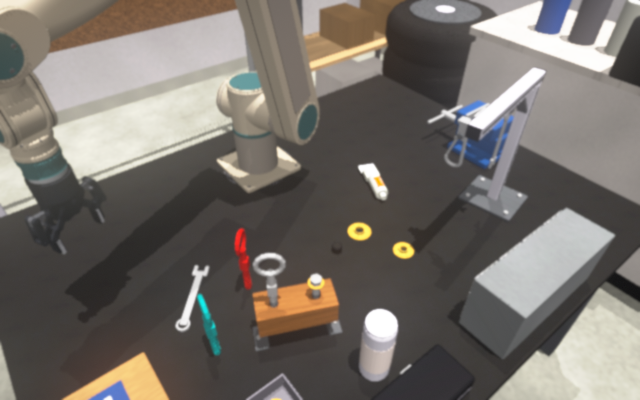

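View pics/top0.png

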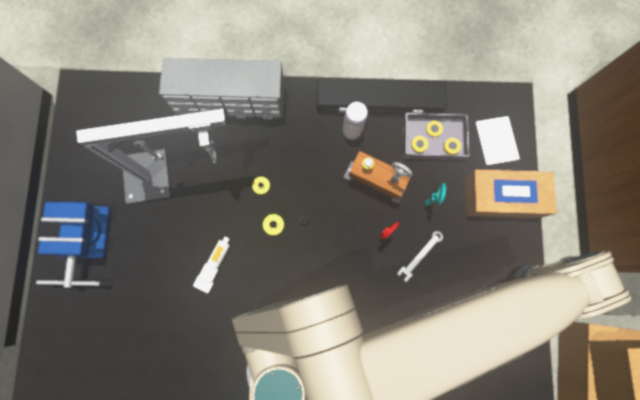

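The scene picture shows the steel eye in the block with its ring at (269,265). The look-alikes are red at (243,258) and turquoise at (208,325). The flange bolt is at (316,285) and the snap hook at about (455,145). In the top view the ring is at about (402,172) and the hook at (207,148). The steel eye in the block fits the description; I'll confirm it in one enlarged mosaic.

```bash
python3 - <<'E'
import cv2, numpy as np
s=cv2.imread("pics/scene0.png");t=cv2.imread("pics/top0.png")
def crop(im,u,v,w,h,k):
    c=cv2.resize(im[v:v+h,u:u+w],None,fx=k,fy=k,interpolation=cv2.INTER_CUBIC)
    for i in range(0,w,10): cv2.putText(c,str(u+i),(i*k,8),0,.3,(0,255,255)) if i%20==0 else 0; cv2.line(c,(i*k,10),(i*k,14),(0,255,255))
    for i in range(0,h,10): cv2.putText(c,str(v+i),(0,i*k+4),0,.3,(0,255,255)) if i%20==0 else 0
    return c
A=np.hstack([crop(s,240,240,100,75,4),crop(s,440,80,100,75,4)])
B=np.hstack([crop(t,340,140,100,75,4),crop(t,150,100,100,75,4)])
cv2.imwrite("pics/mos.png",np.vstack([A,B]))
E
```

```text
(no output)
```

View pics/mos.png

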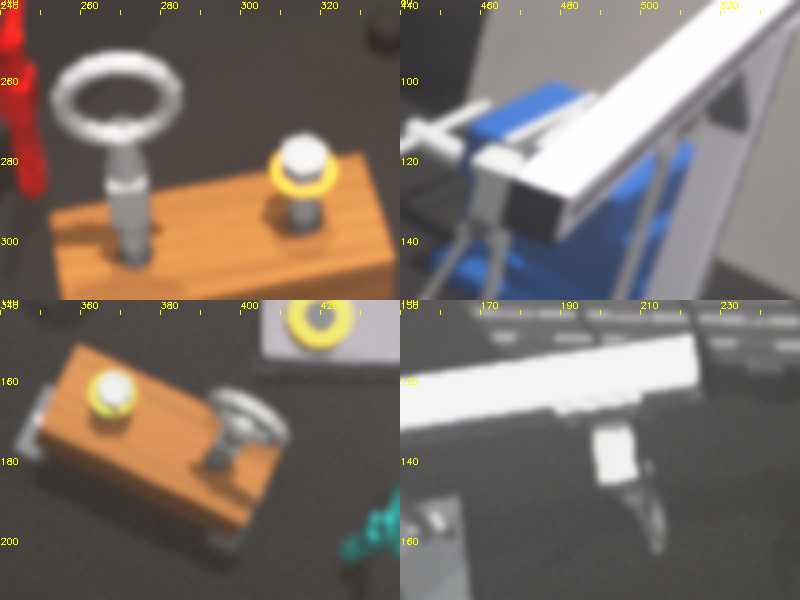

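The mosaic confirms it. The steel eye has its ring centre at scene (268,264) and its shank entering the block at (274,306). The arm end of the stand is at top (223–225, 109–123), with the fork block at (203,138) and the hook wire at about (212,155). Next, the numbers.

```bash
cat >> h.py <<'E'
E
python3 - <<'E'
from h import *
S=cam("scene");T=cam("top")
np.set_printoptions(precision=4,suppress=True)
s=capture("scene");t=capture("top")
def orange(im,r):
    h=cv2.cvtColor(im,cv2.COLOR_RGB2HSV); m=cv2.inRange(h,(5,120,60),(20,255,255)); k=np.zeros_like(m);k[r[1]:r[3],r[0]:r[2]]=1; return m*k
for n,im,c,r in(("s",s,S,(245,265,345,340)),("t",t,T,(335,140,420,210))):
    m=orange(im,r); q=cv2.boxPoints(cv2.minAreaRect(cv2.findNonZero(m))); print(n,q.tolist(),[onz(c,p,.12).tolist() for p in q])
print("hole eye s",onz(S,(274,305),.12),"bolt",onz(S,(315,297),.12))
print("hole eye t",onz(T,(393,180),.13),"bolt top",onz(T,(368,163),.17), onz(S,(316,278),.17))
print("ring c",tri(S,(268,264.5),T,(402,170.5)))
print("ring left/right s", onz(S,(253.5,264),.242),onz(S,(283,263),.242))
print("ring lr t", onz(T,(394,164.5),.242),onz(T,(411,175.5),.242))
print("ringtop s", onz(S,(269,255),.268))
# arm top face
h=cv2.cvtColor(t,cv2.COLOR_RGB2HSV); m=cv2.inRange(h,(0,0,225),(180,40,255)); m[:,:70]=0;m[:,235:]=0;m[:100]=0;m[150:]=0
n,l,st,_=cv2.connectedComponentsWithStats(m); i=1+np.argmax(st[1:,4]); q=cv2.boxPoints(cv2.minAreaRect(cv2.findNonZero((l==i).astype(np.uint8))))
print("arm",[ (p.round(1).tolist(),onz(T,p,.41).round(4).tolist()) for p in q])
print("arm end s",[onz(S,p,.41) for p in((472,124.5),(483,130.5))])
E
```

```text
s [[248.70590209960938, 292.8235168457031], [330.5882568359375, 272.3529357910156], [342.1764831542969, 318.7059020996094], [260.29412841796875, 339.1764831542969]] [[0.5139135451816248, -0.3340591298861374, 0.12], [0.5782393881395647, -0.162384864015513, 0.12], [0.6851707832685632, -0.21924017176620975, 0.11999999999999988], [0.6222045790746853, -0.3735980782404579, 0.12]]
t [[347.3735046386719, 173.7613525390625], [358.9333801269531, 149.8709716796875], [411.2622375488281, 175.19137573242188], [399.7023620605469, 199.08175659179688]] [[0.5816512407805171, -0.1687333473391583, 0.1200000000000001], [0.6568294909773582, -0.2025329569665787, 0.1200000000000001], [0.582847113555645, -0.35956669243727396, 0.1200000000000001], [0.5091805915050108, -0.32455311472262915, 0.1200000000000001]]
hole eye s [ 0.5728 -0.309   0.12  ] bolt [ 0.6093 -0.23    0.12  ]
hole eye t [ 0.5641 -0.3032  0.13  ] bolt top [ 0.6029 -0.2241  0.17  ] [ 0.6023 -0.2216  0.17  ]
ring c (array([ 0.5651, -0.3078,  0.2407]), np.float64(0.0005435120929849964))
ring left/right s [ 0.5483 -0.329   0.242 ] [ 0.5807 -0.2836  0.242 ]
ring lr t [ 0.5808 -0.2861  0.242 ] [ 0.5514 -0.332   0.242 ]
ringtop s [ 0.5679 -0.3045  0.268 ]
arm [([76.5999984741211, 130.6999969482422], [0.5942, 0.4905, 0.41]), ([222.10000610351562, 108.80000305175781], [0.6596, 0.1541, 0.41]), ([224.0, 122.0], [0.6269, 0.1473, 0.41]), ([78.5999984741211, 143.8000030517578], [0.5623, 0.482, 0.41])]
arm end s [array([0.6391, 0.1496, 0.41  ]), array([0.6666, 0.1485, 0.41  ])]
```

First move: yaw the hand and lift it, then go over towards the eye.

Call:
{"api": "step_arm", "payload": {"deltas": [0,0,-10,0,0,-8,-1,0,0,-10,0,0,-8,-1,0,0,-10,0,0,-8,-1,0,0,-10,0,0,-8,-1,0,0,-10,0,0,-8,-1,0,0,-10,0,0,-8,-1,0,0,-10,0,0,-8,-1,0,0,-10,0,0,-8,-1,0,0,-10,0,0,-8,-1,0,0,-10,0,0,-8,-1]}}

```text
time_s: 1.2
position: [0.2745, -0.5613, 0.3314]
ee_rot: [-0.0, 0.599, 0.801, 0.0]
contact_force: [-0.8, 0.3, -1.3]
finger_gap: 1.003
finger_force: 0.0
```

Call:
{"api": "step_arm", "payload": {"deltas": [0,0,0,0,0,-8,-1,0,0,0,0,0,-8,-1,0,0,0,0,0,-8,-1,0,0,0,0,0,-8,-1,0,0,0,0,0,-8,-1,-3,30,0,0,0,0,-1,-3,30,0,0,0,0,-1,-3,30,0,0,0,0,-1,-3,30,0,0,0,0,-1,-3,30,0,0,0,0,-1]}}

```text
time_s: 2.2
position: [0.3712, -0.4443, 0.3311]
ee_rot: [-0.0, 0.292, 0.956, 0.0]
contact_force: [0.5, 0.1, 0.5]
finger_gap: 1.001
finger_force: 0.0
```

```bash
python3 - <<'E'
from h import *
np.set_printoptions(precision=4,suppress=True)
S=cam("scene");T=cam("top"); st=arm.get_state(); print(st["time_s"],st["position"],Rq(st["ee_rot"]).as_matrix(),st["q"])
for p in((240,234),(247,287)): print("red",onz(S,p,0),onz(S,p,.12))
for p in((383,236),(397,224)): print("redT",onz(T,p,0),onz(T,p,.12))
a=np.radians(11);ex=np.array([np.cos(a),np.sin(a),0]);ey=np.array([-np.sin(a),np.cos(a),0]);ez=np.array([0,0,1.])
P=np.array([.5913,.2018,.345])
# hook plane overlay
pts=[P,P-.009*ex-.014*ez,P-.019*ex-.069*ez,P-.079*ez,P-.093*ez]
out=[]
for n,c,(u,v,w,h) in(("scene",S,(430,100,75,75)),("top",T,(180,115,50,50))):
    im=cv2.cvtColor(capture(n),cv2.COLOR_RGB2BGR); k=600//h if n=="scene" else 8
    cr=cv2.resize(im[v:v+h,u:u+w],None,fx=k,fy=k,interpolation=cv2.INTER_CUBIC)
    cr=cv2.convertScaleAbs(cr,alpha=1.2)
    for i in range(0,w,10): cv2.putText(cr,str(u+i),(i*k,8),0,.35,(0,255,255)); cv2.putText(cr,str(v+i),(0,i*k+4),0,.35,(0,255,255))
    for j,p in enumerate(pts): q=proj(c,p)[0]; print(n,q); cv2.circle(cr,tuple(int(x) for x in (q-[u,v]+.5)*k),3,(0,0,255) if j<3 else (0,255,0),1)
    out.append(cr)
o=np.zeros((600,800,3),np.uint8); o[:,:400]=out[0][:600,:400]; o[:400,400:]=out[1]; cv2.imwrite("pics/hook.png",o)
E
```

```text
2.2 [ 0.3712 -0.4443  0.3311] [[-0.8295  0.5586 -0.0002]
 [ 0.5586  0.8295  0.0004]
 [ 0.0004  0.0002 -1.    ]] [-0.9864  0.1603  0.0362  1.447   0.     -0.3937]
red [ 0.2408 -0.212   0.    ] [ 0.3513 -0.26    0.12  ]
red [ 0.4113 -0.2919 -0.    ] [ 0.4985 -0.329   0.12  ]
redT [ 0.4115 -0.2938  0.    ] [ 0.3983 -0.2751  0.12  ]
redT [ 0.4512 -0.3385  0.    ] [ 0.4347 -0.3161  0.12  ]
scene [462.2649 133.0672]
scene [457.2772 136.9121]
scene [448.4738 155.0956]
scene [454.8551 161.6589]
scene [453.6225 166.4189]
top [206.2516 144.0687]
top [207.9551 149.1397]
top [213.117  158.8612]
top [213.0429 153.0968]
top [214.1558 154.5765]
```

View pics/hook.png

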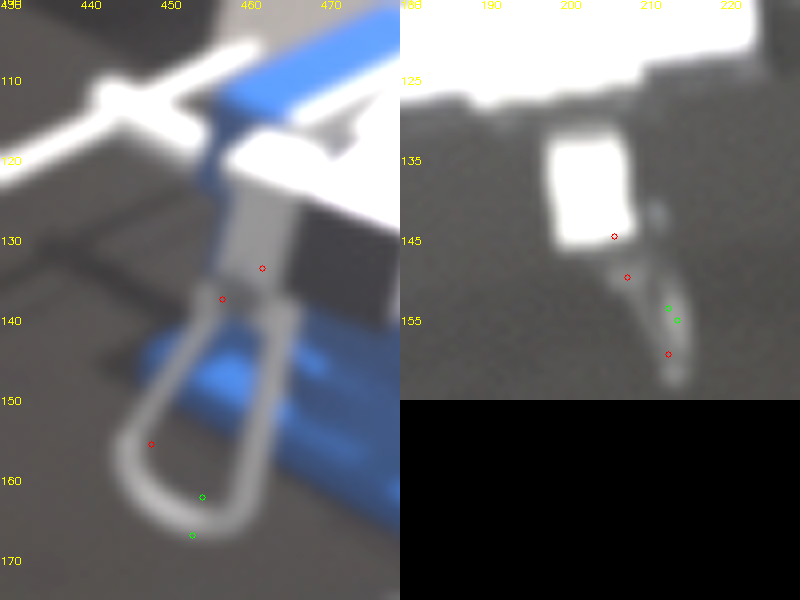

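The hook picture (scene crop) shows the gate from (455,137) to (445,153), the left limb and nose at about (445,155), the bend's lowest point at (455,165) and the right limb at (461,160). Next I'll cast these rays onto the hook plane to get the lean, while going on towards the eye.

Call:
{"api": "step_arm", "payload": {"deltas": [-3,30,0,0,-8,0,-1,0,30,0,0,0,0,-1,0,30,0,0,0,0,-1,0,30,0,0,0,0,-1,0,30,0,0,0,0,-1,0,30,0,0,0,0,-1,0,30,0,0,0,0,-1,0,15,0,0,-8,0,-1,0,0,0,0,-8,0,-1,0,0,0,0,-8,0,-1]}}

```text
time_s: 3.3
position: [0.4996, -0.2608, 0.3323]
ee_rot: [0.267, 0.28, 0.919, -0.082]
contact_force: [-0.4, 0.2, 0.8]
finger_gap: 1.004
finger_force: 0.0
```

```bash
python3 - <<'E'
from h import *
np.set_printoptions(precision=4,suppress=True)
S=cam("scene");T=cam("top")
a=np.radians(11);ex=np.array([np.cos(a),np.sin(a),0]);ey=np.array([-np.sin(a),np.cos(a),0])
P=np.array([.5913,.2018,.345])
for n,p in dict(limbL=(445.2,155.8),nose=(445.2,154),bottom=(455.2,165.2),limbR=(461.4,159.6),topR=(464.8,138.3),gatetop=(455.2,137),gatemid=(450.2,146.4)).items():
    o,v=ray(S,p); X=o+v*((P-o)@ey)/(v@ey)-P; print(n,np.round([X@ex*1e3,X[2]*1e3],1))
for z in(.37,.38,.4): X=onz(T,(202.7,138),z)-P; print("fork",z,X@ex*1e3,X@ey*1e3)
st=arm.get_state(); print(st["position"],Rq(st["ee_rot"]).as_matrix(),st["q"])
E
```

```text
limbL [-26.5 -74.5]
nose [-27.5 -69.8]
bottom [  3.  -87.9]
limbR [ 13.9 -66.4]
topR [  8.7 -10.1]
gatetop [-13.7 -16.2]
gatemid [-19.9 -44.7]
fork 0.37 7.935619264948098 1.9943929180976614
fork 0.38 4.254581166485074 0.05607377921973812
fork 0.4 -3.1074950304407873 -3.820564498536315
[ 0.4996 -0.2608  0.3323] [[-0.7011  0.5579  0.4441]
 [ 0.4709  0.8299 -0.2992]
 [-0.5355 -0.0007 -0.8445]] [-0.597  -0.2419 -0.4713  0.7764  0.0022 -0.0047]
```

Call:
{"api": "step_arm", "payload": {"deltas": [0,0,0,0,-5,0,-1,0,0,0,0,-5,0,-1,10,0,18,0,0,0,-1,10,0,18,0,0,0,-1,10,0,18,0,0,0,-1,10,0,18,0,0,0,-1,10,0,18,0,0,0,-1,0,0,0,0,0,0,-1]}}

```text
time_s: 4.1
position: [0.5156, -0.2726, 0.2262]
ee_rot: [0.339, 0.273, 0.894, -0.104]
contact_force: [-0.5, 0.3, -1.5]
finger_gap: 0.999
finger_force: 0.0
```

```bash
python3 - <<'E'
from h import *
np.set_printoptions(precision=4,suppress=True)
st=arm.get_state(); W=cam("wrist"); im=capture("wrist"); cv2.imwrite("pics/w1.png",im[:,:,::-1])
print(st["position"],Rq(st["ee_rot"]).as_matrix(),W)
for P in([.565,-.3065,.171],[.565,-.3065,.268],[.565,-.3065,.12]): print(proj(W,np.array(P)))
E
```

```text
[ 0.5156 -0.2726  0.2262] [[-0.6207  0.5593  0.5495]
 [ 0.4183  0.829  -0.3712]
 [-0.6631 -0.0005 -0.7485]] (array([[291.6413,   0.    , 324.9707],
       [  0.    , 291.6413, 199.2988],
       [  0.    ,   0.    ,   1.    ]]), array([-0.0435,  0.    ,  0.    ,  0.    ,  0.    ]), array([ 0.3963, -0.1929,  0.2899]), array([[ 0.5597,  0.4545,  0.6929],
       [ 0.8287, -0.3066, -0.4682],
       [-0.0004,  0.8363, -0.5483]]))
[[325.3966 214.212 ]]
[[325.4605 346.8049]]
[[325.3712 165.3943]]
```

View pics/w1.png

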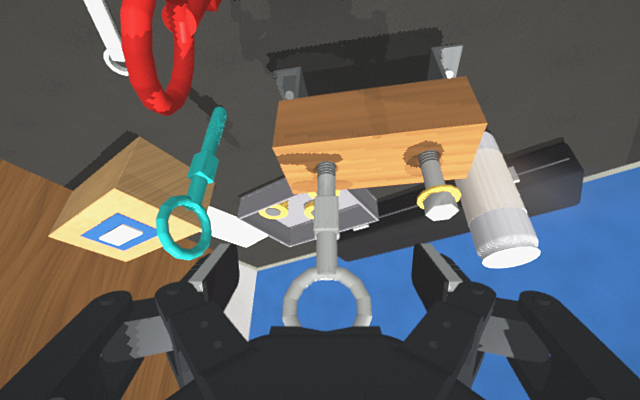

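The wrist view (upside down) shows the eye's shank at u≈326 and its flats at (326,213). The prediction was (325,214), and the ring is face-on, so the yaw is right. Going in to grip.

Call:
{"api": "step_arm", "payload": {"deltas": [-2,0,20,0,0,0,-1,-2,0,20,0,0,0,-1,-2,0,20,0,0,0,-1,-2,0,20,0,0,0,-1,0,0,10,0,0,0,-1,0,0,10,0,0,0,-1,0,0,0,0,0,0,-1]}}

```text
time_s: 4.85
position: [0.5786, -0.3143, 0.1617]
ee_rot: [0.342, 0.273, 0.893, -0.105]
contact_force: [0.7, 0.0, -0.1]
finger_gap: 0.999
finger_force: 0.0
```

Call:
{"api": "step_arm", "payload": {"deltas": [0,0,0,0,0,0,1,0,0,0,0,0,0,1,0,0,0,0,0,0,1,0,0,0,0,0,0,1,0,0,0,0,0,0,1,0,0,0,0,0,0,1,0,0,0,0,0,0,1,0,0,0,0,0,0,1,0,0,0,0,0,0,1,0,0,0,0,0,0,1], "squeeze": 110}}

```text
time_s: 5.85
position: [0.5789, -0.3143, 0.1627]
ee_rot: [0.343, 0.272, 0.893, -0.105]
contact_force: [-0.7, 0.7, 4.4]
finger_gap: 0.215
finger_force: 107.8
```

```bash
python3 - <<'E'
from h import *
st=arm.get_state(); print({k:np.round(v,4) for k,v in st.items()}); print(Rq(st["ee_rot"]).as_matrix().round(4))
im=capture("wrist"); cv2.imwrite("pics/w2.png",im[:,:,::-1])
E
```

```text
{'time_s': np.float64(5.85), 'q': array([-0.5968,  0.0412, -0.7065,  0.0886,  0.003 , -0.0033]), 'joint_vel': array([-0.001 , -0.0003,  0.001 ,  0.0026,  0.001 ,  0.    ]), 'joint_efforts': array([-1.90900e-01, -2.73266e+01,  2.60095e+01, -4.03760e+00,
       -4.64000e-02, -1.08000e-02]), 'position': array([ 0.5789, -0.3143,  0.1627]), 'ee_rot': array([ 0.3434,  0.2724,  0.8927, -0.1048]), 'contact_force': array([-0.749 ,  0.7372,  4.438 ]), 'wrist_torque': array([0.2988, 0.3809, 0.0547]), 'finger_force': np.float64(107.7699), 'finger_gap': np.float64(0.215)}
[[-0.6158  0.5583  0.556 ]
 [ 0.4144  0.8296 -0.3741]
 [-0.6701  0.     -0.7422]]
```

Gripped: the gap fits 20 mm flats and the grip is 108 N. Now I'll lift 80 mm, then yaw +45° about the vertical.

Call:
{"api": "step_arm", "payload": {"deltas": [-2.7,0,-3,0,0,0,1,-5.4,0,-6,0,0,0,1,-5.4,0,-6,0,0,0,1,-5.4,0,-6,0,0,0,1,-5.4,0,-6,0,0,0,1,-5.4,0,-6,0,0,0,1,-5.4,0,-6,0,0,0,1,-5.4,0,-6,0,0,0,1,-5.4,0,-6,0,0,0,1,-8,0,-9,0,0,0,1], "squeeze": 120}}

```text
time_s: 6.9
position: [0.5777, -0.3135, 0.2424]
ee_rot: [0.342, 0.273, 0.893, -0.104]
contact_force: [-0.1, -0.1, -2.7]
finger_gap: 0.213
finger_force: 118.1
```

Call:
{"api": "step_arm", "payload": {"deltas": [0,0,0,-2,0,-2.2,1,0,0,0,-4,0,-4.4,1,0,0,0,-4,0,-4.4,1,0,0,0,-4,0,-4.4,1,0,0,0,-4,0,-4.4,1,0,0,0,-4,0,-4.4,1,0,0,0,-4,0,-4.4,1,0,0,0,-4,0,-4.4,1,0,5,0,0,0,0,1,0,15,0,0,0,0,1]}}

```text
time_s: 7.9
position: [0.5752, -0.2959, 0.2435]
ee_rot: [0.358, -0.085, 0.929, 0.033]
contact_force: [1.4, 0.3, -3.2]
finger_gap: 0.21
finger_force: 118.4
```

```bash
python3 - <<'E'
from h import *
st=arm.get_state(); M=Rq(st["ee_rot"]).as_matrix(); print(M.round(4), st["contact_force"],st["wrist_torque"],st["q"].round(3))
a=np.radians(11);ex=np.array([np.cos(a),np.sin(a),0]);P=np.array([.5913,.2018,.345])
d=M[:,2]*[1,1,0];d/=np.linalg.norm(d); print("yaw",np.degrees(np.arctan2(d[1],d[0])))
bar=st["position"]-.0159*d+[0,0,.1053]; tgt=P-.070*ex; tgt[2]=.289
print(bar,"delta tool mm",(M.T@(tgt-bar)*1e3).round(1))
E
```

```text
[[-0.73   -0.1812  0.659 ]
 [-0.1334  0.9834  0.1227]
 [-0.6703  0.0017 -0.742 ]] [ 1.36490659  0.2875749  -3.24852245] [-0.19080492  0.98822339 -0.00921777] [-0.841  0.043 -0.463  0.626  0.61  -0.882]
yaw 10.54445849124527
[ 0.55954071 -0.29878182  0.34883977] delta tool mm [  2.1 485.8  79.8]
```

Call:
{"api": "step_arm", "payload": {"deltas": [0,20,0,0,0,0,1,0,35,0,0,0,0,1,0,35,0,0,0,0,1,0,35,0,0,0,0,1,0,35,0,0,0,0,1,0,35,0,0,0,0,1,0,35,0,0,0,0,1,0,35,0,0,0,0,1,0,35,0,0,0,0,1,0,35,0,0,0,0,1]}}

```text
time_s: 8.9
position: [0.5101, 0.0377, 0.2432]
ee_rot: [0.358, -0.086, 0.929, 0.036]
contact_force: [0.2, 0.5, -3.7]
finger_gap: 0.212
finger_force: 118.4
```

Call:
{"api": "step_arm", "payload": {"deltas": [0,35,0,0,0,0,1,0,35,0,0,0,0,1,0,30,10,0,0,0,1,0,20,10,0,0,0,1,0,18,10,0,0,0,1,0,8,10,0,0,0,1,0,0,10,0,0,0,1,0,0,10,0,0,0,1,0,0,5,0,0,0,1,0,0,0,0,0,0,1]}}

```text
time_s: 9.9
position: [0.5287, 0.1856, 0.195]
ee_rot: [0.357, -0.085, 0.93, 0.034]
contact_force: [-0.5, -0.0, -2.6]
finger_gap: 0.212
finger_force: 118.5
```

```bash
python3 - <<'E'
from h import *
np.set_printoptions(precision=4,suppress=True)
st=arm.get_state(); M=Rq(st["ee_rot"]).as_matrix(); print(M.round(4), st["contact_force"],st["wrist_torque"],st["q"].round(3))
S=cam("scene");T=cam("top")
a=np.radians(11);ex=np.array([np.cos(a),np.sin(a),0]);ey=np.array([-ex[1],ex[0],0]);P=np.array([.5913,.2018,.345])
d=M[:,2]*[1,1,0];d/=np.linalg.norm(d); print("yaw",np.degrees(np.arctan2(d[1],d[0])))
bar=st["position"]-.0159*d+[0,0,.1053]; r=bar-P; print("bar est",bar,"rel P",r@ex,r@ey,r[2])
out=[]
for n,c,(u,v,w,h),k in(("scene",S,(400,95,80,110),5),("top",T,(180,115,50,75),8)):
    im=cv2.cvtColor(capture(n),cv2.COLOR_RGB2BGR)
    cr=cv2.resize(im[v:v+h,u:u+w],None,fx=k,fy=k,interpolation=cv2.INTER_CUBIC)
    for i in range(0,w,10): cv2.putText(cr,str(u+i),(i*k,8),0,.35,(0,255,255))
    for i in range(0,h,10): cv2.putText(cr,str(v+i),(0,i*k+4),0,.35,(0,255,255))
    q=proj(c,bar)[0]; print(n,q); cv2.circle(cr,tuple(int(x) for x in (q-[u,v]+.5)*k),3,(0,0,255),1)
    out.append(cr)
o=np.zeros((600,800,3),np.uint8); o[:550,:400]=out[0]; o[:600,400:]=out[1]; cv2.imwrite("pics/hook2.png",o)
E
```

```text
[[-0.7312 -0.183   0.6571]
 [-0.1339  0.9831  0.1249]
 [-0.6689  0.0033 -0.7434]] [-0.5178 -0.0286 -2.6389] [-0.18    1.0385 -0.0093] [ 0.241 -0.198 -0.835  0.202 -0.036  0.044]
yaw 10.758176756264731
bar est [0.513  0.1827 0.3003] rel P -0.08048474044691109 -0.003855721726725261 -0.04470807854073289
scene [426.632  137.6075]
top [215.5357 178.9107]
```

View pics/hook2.png

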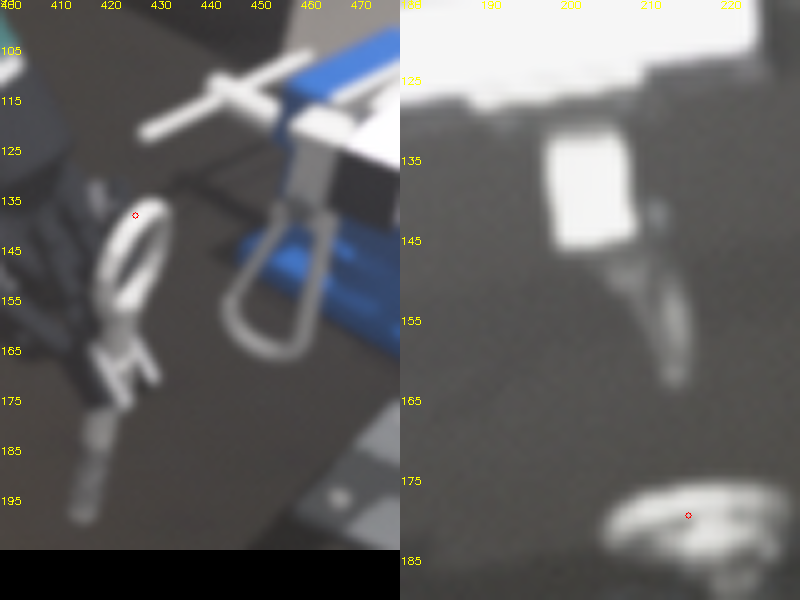

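The picture shows the ring in front of the gate. In the scene view the ring's centre is at about (425,146), the shank tip at (414,197) and the nose at (445,155). In the top view the bar arc is centred at about (217,177) and the nose is at (213,161). Now to put numbers on it.

```bash
python3 - <<'E'
from h import *
np.set_printoptions(precision=1,suppress=True)
S=cam("scene");T=cam("top")
a=np.radians(11);ex=np.array([np.cos(a),np.sin(a),0]);ey=np.array([-ex[1],ex[0],0]);P=np.array([.5913,.2018,.345])
B=np.array([ex,ey,[0,0,1]])
rel=lambda X:B@(X-P)*1e3
def pl(p,y):
    o,v=ray(S,p); return rel(o+v*((P+ey*y-o)@ey)/(v@ey))
t=capture("top");s=capture("scene")
g=cv2.cvtColor(t,cv2.COLOR_RGB2GRAY); r=g[170:190,200:235]; print("top thr cols", [ (c+200,) for c in np.where((r[:13]>120).any(0))[0]][::40], np.where((r>120).any(0))[0][[0,-1]]+200, [ (170+np.where(g[170:182,u]>g[170:182,u].max()*.8)[0].mean()).round(1) for u in (208,212,216,220,224,226)])
print("bar top view", rel(onz(T,(217,177),.300)), "nose", rel(onz(T,(213.2,160.5),.277)))
for y in(-.004,-.009): print(y,"ring c",pl((424.6,145.6),y),"tip",pl((414,198),y),"neckbase",pl((422,160),y))
ch=cv2.cvtColor(s,cv2.COLOR_RGB2GRAY)[130:160,412:436]; m=(ch>130).astype(np.uint8); q=cv2.findNonZero(m); print("ring bbox", q[:,0].min(0)+[412,130],q[:,0].max(0)+[412,130])
print("fork ends y", [rel(onz(T,p,.385)) for p in((197.5,138),(208.7,138))])
# arm tip end faces
print("arm end", [rel(onz(T,p,.41)) for p in((222.1,108.8),(224,122))])
E
```

```text
top thr cols [(np.int64(206),)] [206 227] [np.float64(179.5), np.float64(178.0), np.float64(178.5), np.float64(178.5), np.float64(178.5), np.float64(178.5)]
bar top view [-76.   -8.1 -45. ] nose [-23.8   0.2 -68. ]
-0.004 ring c [-81.6  -4.  -68. ] tip [ -82.7   -4.  -237.5] neckbase [ -81.1   -4.  -110.8]
-0.009 ring c [-79.3  -9.  -64.4] tip [ -80.4   -9.  -232.9] neckbase [ -78.7   -9.  -106.9]
ring bbox [420 134] [432 159]
fork ends y [array([ 4.4, 11.4, 40. ]), array([  0.1, -15.1,  40. ])]
arm end [array([ 58. , -59.9,  65. ]), array([ 24.5, -60.2,  65. ])]
```

The shank is plumb, the bar is about 53 mm before the nose and 23 mm above it, and it is 6 mm off to the side. I'll correct the side and height, then advance 35 mm.

Call:
{"api": "step_arm", "payload": {"deltas": [3.4,3,3.7,0,0,0,1,3.4,3,3.7,0,0,0,1,-3.7,0,3.3,0,0,0,1,-3.7,0,3.3,0,0,0,1,-3.7,0,3.3,0,0,0,1,-3.7,0,3.3,0,0,0,1,-3.7,0,3.3,0,0,0,1,-3.7,0,3.3,0,0,0,1,-3.7,0,3.3,0,0,0,1,0,0,0,0,0,0,1]}}

```text
time_s: 11.1
position: [0.5624, 0.1991, 0.1867]
ee_rot: [0.358, -0.086, 0.929, 0.035]
contact_force: [0.3, 0.2, -1.4]
finger_gap: 0.212
finger_force: 118.5
```

Call:
{"api": "step_arm", "payload": {"deltas": [0,0,0,0,0,0,1,0,0,0,0,0,0,1]}}

```text
time_s: 11.3
position: [0.5611, 0.1989, 0.186]
ee_rot: [0.357, -0.086, 0.929, 0.035]
contact_force: [-0.7, 0.5, -3.7]
finger_gap: 0.212
finger_force: 118.5
```

```bash
cat >> h.py <<'E'
a=np.radians(11);ex=np.array([np.cos(a),np.sin(a),0]);ey=np.array([-ex[1],ex[0],0]);P=np.array([.5913,.2018,.345]);B=np.array([ex,ey,[0,0,1]])
def rep():
    st=arm.get_state(); M=Rq(st["ee_rot"]).as_matrix(); d=M[:,2]*[1,1,0];d/=np.linalg.norm(d)
    bar=st["position"]-.0159*d+[0,0,.1053]; print("t",st["time_s"],"bar relP mm",(B@(bar-P)*1e3).round(1),"F own",(B@st["contact_force"]).round(2),"T own",(B@st["wrist_torque"]).round(3),"d yaw",np.degrees(np.arctan2(d[1],d[0])).round(2),"down=",(-M[2]).round(3))
E
python3 - <<'E'
from h import *
rep()
out=[]
for n,(u,v,w,h),k in(("scene",(415,110,60,75),8),("top",(190,130,40,60),8)):
    im=cv2.cvtColor(capture(n),cv2.COLOR_RGB2BGR)
    cr=cv2.resize(im[v:v+h,u:u+w],None,fx=k,fy=k,interpolation=cv2.INTER_CUBIC)
    for i in range(0,w,10): cv2.putText(cr,str(u+i),(i*k,8),0,.35,(0,255,255))
    for i in range(0,h,10): cv2.putText(cr,str(v+i),(0,i*k+4),0,.35,(0,255,255))
    out.append(cr)
o=np.zeros((600,800,3),np.uint8); o[:,:480]=out[0]; o[:480,480:]=out[1]; cv2.imwrite("pics/hook3.png",o)
E
```

```text
t 11.3 bar relP mm [-46.1   2.9 -53.7] F own [-0.57  0.62 -3.7 ] T own [0.027 1.118 0.053] d yaw 10.86 down= [ 0.67  -0.003  0.743]
```

View pics/hook3.png

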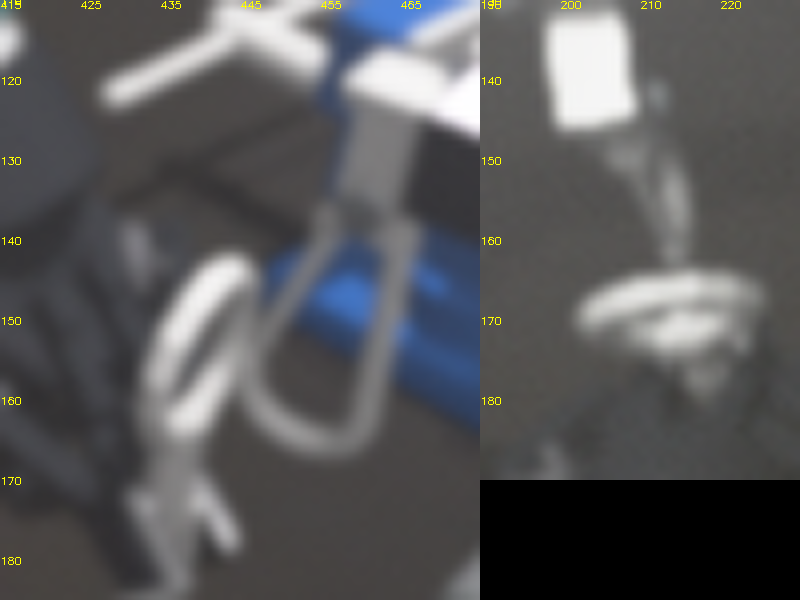

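The ring is centred on the hook sideways (top view: ring centre u≈213.6, nose u≈213.3), and the bar is about 20 mm before the nose. I'll creep forward and watch the force.

Call:
{"api": "step_arm", "payload": {"deltas": [-1.5,0,1.33,0,0,0,1,-1.5,0,1.33,0,0,0,1,-1.5,0,1.33,0,0,0,1,-1.5,0,1.33,0,0,0,1,0,0,0,0,0,0,1,0,0,0,0,0,0,1]}}

```text
time_s: 12.0
position: [0.5693, 0.2004, 0.1863]
ee_rot: [0.357, -0.086, 0.929, 0.035]
contact_force: [0.8, 1.1, -3.5]
finger_gap: 0.212
finger_force: 118.5
```

```bash
python3 -c "
from h import *
rep()"
```

```text
t 12.0 bar relP mm [-37.7   2.9 -53.4] F own [ 0.97  0.91 -3.46] T own [0.036 1.102 0.028] d yaw 10.86 down= [ 0.67  -0.003  0.742]
```

Call:
{"api": "step_arm", "payload": {"deltas": [-1.5,0,1.33,0,0,0,1,-1.5,0,1.33,0,0,0,1,0,0,0,0,0,0,1,0,0,0,0,0,0,1]}}

```text
time_s: 12.4
position: [0.5733, 0.2012, 0.1864]
ee_rot: [0.357, -0.086, 0.929, 0.035]
contact_force: [-0.2, -0.5, -2.8]
finger_gap: 0.209
finger_force: 118.5
```

```bash
python3 -c "
from h import *
rep()"
```

```text
t 12.4 bar relP mm [-33.7   2.9 -53.3] F own [-0.26 -0.5  -2.82] T own [-0.002  1.066 -0.022] d yaw 10.86 down= [ 0.67  -0.003  0.742]
```

Call:
{"api": "step_arm", "payload": {"deltas": [-1.5,0,1.33,0,0,0,1,0,0,0,0,0,0,1,0,0,0,0,0,0,1]}}

```text
time_s: 12.7
position: [0.5752, 0.2016, 0.1864]
ee_rot: [0.357, -0.086, 0.929, 0.035]
contact_force: [-0.6, 0.6, -2.3]
finger_gap: 0.209
finger_force: 118.5
```

```bash
python3 -c "
from h import *
rep()"
```

```text
t 12.7 bar relP mm [-31.7   2.9 -53.3] F own [-0.46  0.69 -2.3 ] T own [ 1.200e-02  1.058e+00 -1.000e-03] d yaw 10.86 down= [ 0.67  -0.003  0.742]
```

Call:
{"api": "step_arm", "payload": {"deltas": [-1.5,0,1.33,0,0,0,1,0,0,0,0,0,0,1,0,0,0,0,0,0,1]}}

```text
time_s: 13.0
position: [0.5768, 0.2018, 0.186]
ee_rot: [0.357, -0.086, 0.93, 0.035]
contact_force: [-2.2, -0.2, -2.7]
finger_gap: 0.214
finger_force: 118.7
```

```bash
python3 -c "
from h import *
rep()"
```

```text
t 13.0 bar relP mm [-30.1   2.8 -53.7] F own [-2.16  0.21 -2.68] T own [-0.006  1.2   -0.068] d yaw 10.86 down= [ 0.67  -0.003  0.743]
```

Call:
{"api": "step_arm", "payload": {"deltas": [-1.5,0,1.33,0,0,0,1,0,0,0,0,0,0,1,0,0,0,0,0,0,1]}}

```text
time_s: 13.3
position: [0.5788, 0.2022, 0.1859]
ee_rot: [0.357, -0.086, 0.93, 0.035]
contact_force: [-2.8, -1.1, -3.7]
finger_gap: 0.209
finger_force: 118.7
```

```bash
python3 -c "
from h import *
rep()"
```

```text
t 13.3 bar relP mm [-28.1   2.8 -53.8] F own [-2.93 -0.51 -3.72] T own [-0.027  1.388 -0.073] d yaw 10.86 down= [ 0.669 -0.003  0.743]
```

First touch is at about −30.3, with about 2 N rising softly, so it is the gate. I'll keep pushing to about 18 mm in.

Call:
{"api": "step_arm", "payload": {"deltas": [-1.5,0,1.33,0,0,0,1,-1.5,0,1.33,0,0,0,1,0,0,0,0,0,0,1]}}

```text
time_s: 13.6
position: [0.5831, 0.203, 0.1862]
ee_rot: [0.357, -0.086, 0.929, 0.035]
contact_force: [-3.9, -0.7, -3.2]
finger_gap: 0.216
finger_force: 118.7
```

```bash
python3 -c "
from h import *
rep()"
```

```text
t 13.6 bar relP mm [-23.7   2.8 -53.5] F own [-3.92  0.1  -3.2 ] T own [ 0.     1.388 -0.058] d yaw 10.86 down= [ 0.67  -0.003  0.743]
```

Call:
{"api": "step_arm", "payload": {"deltas": [-1.5,0,1.33,0,0,0,1,-1.5,0,1.33,0,0,0,1,0,0,0,0,0,0,1]}}

```text
time_s: 13.9
position: [0.5869, 0.2037, 0.186]
ee_rot: [0.357, -0.086, 0.93, 0.035]
contact_force: [-3.7, -1.4, -5.0]
finger_gap: 0.212
finger_force: 118.7
```

```bash
python3 -c "
from h import *
rep()"
```

```text
t 13.9 bar relP mm [-19.9   2.8 -53.7] F own [-3.95 -0.68 -4.98] T own [-0.003  1.495 -0.116] d yaw 10.87 down= [ 0.669 -0.003  0.743]
```

Call:
{"api": "step_arm", "payload": {"deltas": [-1.5,0,1.33,0,0,0,1,-1.5,0,1.33,0,0,0,1,0,0,0,0,0,0,1]}}

```text
time_s: 14.2
position: [0.5908, 0.2045, 0.1861]
ee_rot: [0.357, -0.086, 0.93, 0.035]
contact_force: [-4.4, -1.9, -5.2]
finger_gap: 0.214
finger_force: 118.7
```

```bash
python3 -c "
from h import *
rep()"
```

```text
t 14.2 bar relP mm [-15.8   2.8 -53.6] F own [-4.72 -1.01 -5.18] T own [ 0.04   1.646 -0.076] d yaw 10.87 down= [ 0.67  -0.003  0.743]
```

Call:
{"api": "step_arm", "payload": {"deltas": [-1.5,0,1.33,0,0,0,1,-0.75,0,0.67,0,0,0,1,0,0,0,0,0,0,1]}}

```text
time_s: 14.5
position: [0.5937, 0.2051, 0.1862]
ee_rot: [0.357, -0.086, 0.929, 0.035]
contact_force: [-4.9, -0.9, -5.6]
finger_gap: 0.212
finger_force: 118.8
```

```bash
python3 - <<'E'
from h import *
rep()
out=[]
for n,(u,v,w,h),k in(("scene",(425,110,60,75),8),("top",(190,130,40,60),8)):
    im=cv2.cvtColor(capture(n),cv2.COLOR_RGB2BGR)
    cr=cv2.resize(im[v:v+h,u:u+w],None,fx=k,fy=k,interpolation=cv2.INTER_CUBIC)
    for i in range(0,w,10): cv2.putText(cr,str(u+i),(i*k,8),0,.35,(0,255,255))
    for i in range(0,h,10): cv2.putText(cr,str(v+i),(0,i*k+4),0,.35,(0,255,255))
    out.append(cr)
o=np.zeros((600,800,3),np.uint8); o[:,:480]=out[0]; o[:480,480:]=out[1]; cv2.imwrite("pics/hook4.png",o)
E
```

```text
t 14.5 bar relP mm [-12.9   2.8 -53.5] F own [-5.02  0.09 -5.64] T own [-0.05   1.665 -0.039] d yaw 10.87 down= [ 0.67  -0.003  0.743]
```

View pics/hook4.png

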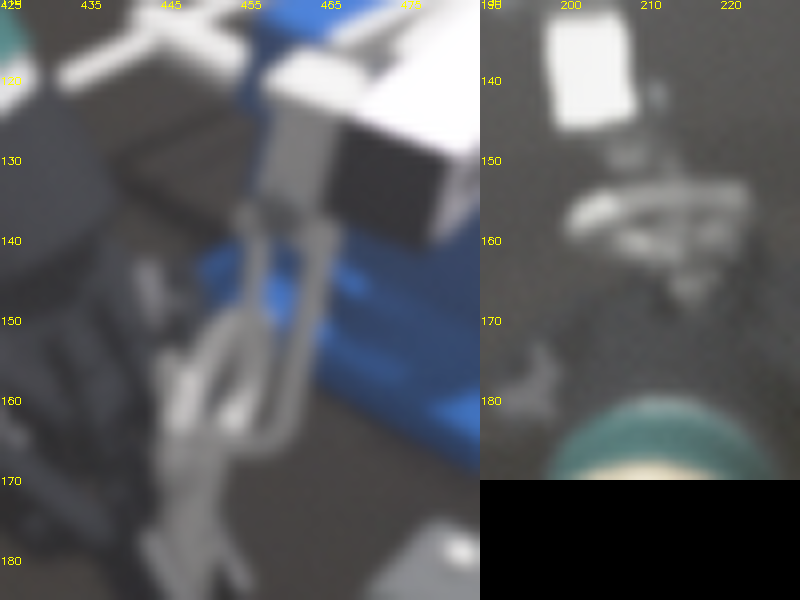

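The picture shows the gate swung inward, with the bar inside past the nose (the ring's top bar is at about (452,150)); force about 5 N. Next I lower it.

Call:
{"api": "step_arm", "payload": {"deltas": [1.34,0,1.49,0,0,0,1,1.34,0,1.49,0,0,0,1,1.34,0,1.49,0,0,0,1,0,0,0,0,0,0,1]}}

```text
time_s: 15.0
position: [0.595, 0.2055, 0.1821]
ee_rot: [0.359, -0.086, 0.929, 0.035]
contact_force: [-4.8, -0.2, -3.0]
finger_gap: 0.212
finger_force: 119.0
```

```bash
python3 -c "
from h import *
rep()"
```

```text
t 15.0 bar relP mm [-11.5   2.9 -57.6] F own [-4.75  0.69 -2.96] T own [-0.     1.305 -0.037] d yaw 10.89 down= [ 0.672 -0.004  0.74 ]
```

Call:
{"api": "step_arm", "payload": {"deltas": [1.34,0,1.49,0,0,0,1,1.34,0,1.49,0,0,0,1,1.34,0,1.49,0,0,0,1,0,0,0,0,0,0,1]}}

```text
time_s: 15.4
position: [0.594, 0.2052, 0.1746]
ee_rot: [0.357, -0.086, 0.929, 0.035]
contact_force: [-4.8, -0.2, -2.3]
finger_gap: 0.217
finger_force: 118.9
```

```bash
python3 -c "
from h import *
rep()"
```

```text
t 15.4 bar relP mm [-12.6   2.9 -65.1] F own [-4.8   0.69 -2.29] T own [0.032 1.223 0.057] d yaw 10.89 down= [ 0.67  -0.003  0.742]
```

Call:
{"api": "step_arm", "payload": {"deltas": [0.6,0,2.16,0,0,0,1,0.6,0,2.16,0,0,0,1,0,0,0,0,0,0,1]}}

```text
time_s: 15.7
position: [0.5949, 0.2053, 0.1688]
ee_rot: [0.356, -0.086, 0.93, 0.035]
contact_force: [-0.4, -0.5, -3.2]
finger_gap: 0.208
finger_force: 118.4
```

```bash
python3 -c "
from h import *
rep()"
```

```text
t 15.7 bar relP mm [-11.7   2.8 -70.9] F own [-0.45 -0.46 -3.22] T own [0.037 1.192 0.046] d yaw 10.88 down= [ 0.668 -0.003  0.744]
```

Call:
{"api": "step_arm", "payload": {"deltas": [0.6,0,2.16,0,0,0,1,0.6,0,2.16,0,0,0,1,0,0,0,0,0,0,1]}}

```text
time_s: 16.0
position: [0.5989, 0.206, 0.1672]
ee_rot: [0.358, -0.086, 0.929, 0.035]
contact_force: [-0.1, -0.4, -3.9]
finger_gap: 0.212
finger_force: 118.4
```

```bash
python3 -c "
from h import *
rep()"
```

```text
t 16.0 bar relP mm [ -7.7   2.7 -72.5] F own [-0.2  -0.38 -3.92] T own [-0.028  1.081 -0.012] d yaw 10.86 down= [ 0.671 -0.003  0.741]
```

The gate force dropped to zero at −71, so the gate has slipped shut over the bar. Lowering on gently until the weight comes off.

Call:
{"api": "step_arm", "payload": {"deltas": [1.34,0,1.49,0,0,0,1,0,0,0,0,0,0,1,0,0,0,0,0,0,1]}}

```text
time_s: 16.3
position: [0.5979, 0.2059, 0.1645]
ee_rot: [0.357, -0.086, 0.929, 0.035]
contact_force: [0.1, 0.4, -2.0]
finger_gap: 0.213
finger_force: 118.4
```

```bash
python3 -c "
from h import *
rep()"
```

```text
t 16.3 bar relP mm [ -8.7   2.8 -75.2] F own [ 0.19  0.33 -1.97] T own [ 1.000e-03  1.062e+00 -3.000e-03] d yaw 10.87 down= [ 0.67  -0.003  0.742]
```

Call:
{"api": "step_arm", "payload": {"deltas": [1.34,0,1.49,0,0,0,1,0,0,0,0,0,0,1,0,0,0,0,0,0,1]}}

```text
time_s: 16.6
position: [0.5978, 0.2059, 0.1624]
ee_rot: [0.357, -0.086, 0.929, 0.035]
contact_force: [0.2, 0.0, -2.2]
finger_gap: 0.211
finger_force: 118.4
```

```bash
python3 -c "
from h import *
rep()"
```

```text
t 16.6 bar relP mm [ -8.8   2.8 -77.3] F own [ 0.25 -0.01 -2.23] T own [ 0.015  1.05  -0.02 ] d yaw 10.87 down= [ 0.67  -0.003  0.742]
```

Call:
{"api": "step_arm", "payload": {"deltas": [0.67,0,0.75,0,0,0,1,0,0,0,0,0,0,1,0,0,0,0,0,0,1]}}

```text
time_s: 16.9
position: [0.5979, 0.2059, 0.1616]
ee_rot: [0.357, -0.086, 0.929, 0.035]
contact_force: [-0.7, 0.0, -1.8]
finger_gap: 0.218
finger_force: 118.4
```

```bash
python3 -c "
from h import *
rep()"
```

```text
t 16.9 bar relP mm [ -8.6   2.8 -78.1] F own [-0.63  0.17 -1.8 ] T own [-0.005  1.039  0.005] d yaw 10.87 down= [ 0.67  -0.003  0.742]
```

Call:
{"api": "step_arm", "payload": {"deltas": [0.67,0,0.75,0,0,0,1,0,0,0,0,0,0,1]}}

```text
time_s: 17.1
position: [0.5985, 0.206, 0.1613]
ee_rot: [0.358, -0.086, 0.929, 0.035]
contact_force: [-0.4, -0.7, 0.4]
finger_gap: 0.213
finger_force: 118.7
```

```bash
python3 -c "
from h import *
rep()"
```

```text
t 17.1 bar relP mm [ -8.    2.8 -78.4] F own [-0.55 -0.6   0.4 ] T own [ 0.022  0.718 -0.052] d yaw 10.86 down= [ 0.671 -0.003  0.741]
```

Call:
{"api": "step_arm", "payload": {"deltas": [0.67,0,0.75,0,0,0,1,0,0,0,0,0,0,1]}}

```text
time_s: 17.3
position: [0.5991, 0.2061, 0.1612]
ee_rot: [0.359, -0.086, 0.929, 0.035]
contact_force: [-3.6, -1.0, 4.3]
finger_gap: 0.211
finger_force: 119.2
```

```bash
python3 -c "
from h import *
rep()"
```

```text
t 17.3 bar relP mm [ -7.4   2.8 -78.5] F own [-3.7  -0.28  4.33] T own [-0.079  0.368 -0.105] d yaw 10.85 down= [ 0.673 -0.003  0.74 ]
```

Call:
{"api": "step_arm", "payload": {"deltas": [0,0,0,0,0,0,1]}}

```text
time_s: 17.4
position: [0.599, 0.2061, 0.1611]
ee_rot: [0.359, -0.086, 0.929, 0.035]
contact_force: [-2.2, -1.3, 4.5]
finger_gap: 0.211
finger_force: 119.2
```

```bash
python3 -c "
from h import *
rep()"
```

```text
t 17.4 bar relP mm [ -7.5   2.8 -78.6] F own [-2.39 -0.86  4.46] T own [-0.067  0.266 -0.021] d yaw 10.85 down= [ 0.672 -0.003  0.74 ]
```

Seated: the bar is at −78.5, with about 7 N on the hook. I'll ease up 0.8 mm, drop the squeeze, then open gradually.

Call:
{"api": "step_arm", "payload": {"deltas": [-0.54,0,-0.6,0,0,0,1,0,0,0,0,0,0,1], "squeeze": 120}}

```text
time_s: 17.6
position: [0.5986, 0.206, 0.1612]
ee_rot: [0.358, -0.086, 0.929, 0.035]
contact_force: [-1.4, -0.2, 3.7]
finger_gap: 0.215
finger_force: 119.1
```

```bash
python3 -c "
from h import *
rep()"
```

```text
t 17.6 bar relP mm [ -8.    2.8 -78.5] F own [-1.43  0.08  3.69] T own [-0.014  0.32  -0.048] d yaw 10.86 down= [ 0.671 -0.003  0.741]
```

Call:
{"api": "step_arm", "payload": {"deltas": [0,0,0,0,0,0,1,0,0,0,0,0,0,1,0,0,0,0,0,0,1], "squeeze": 20}}

```text
time_s: 17.9
position: [0.5985, 0.206, 0.1611]
ee_rot: [0.358, -0.086, 0.929, 0.035]
contact_force: [-0.1, -1.5, 4.2]
finger_gap: 0.21
finger_force: 119.1
```

```bash
python3 -c "
from h import *
rep()"
```

```text
t 17.9 bar relP mm [ -8.    2.8 -78.6] F own [-0.37 -1.48  4.22] T own [-0.078  0.062 -0.109] d yaw 10.86 down= [ 0.671 -0.003  0.741]
```

Call:
{"api": "step_arm", "payload": {"deltas": [-0.5,0,-0.56,0,0,0,1,0,0,0,0,0,0,1]}}

```text
time_s: 18.1
position: [0.598, 0.2059, 0.1611]
ee_rot: [0.357, -0.086, 0.929, 0.035]
contact_force: [1.8, 0.1, 2.6]
finger_gap: 0.208
finger_force: 119.0
```

```bash
python3 -c "
from h import *
rep()"
```

```text
t 18.1 bar relP mm [ -8.5   2.8 -78.6] F own [ 1.8  -0.2   2.65] T own [-0.066  0.241 -0.041] d yaw 10.87 down= [ 0.67  -0.003  0.742]
```

Call:
{"api": "step_arm", "payload": {"deltas": [-0.3,0,-0.35,0,0,0,1,0,0,0,0,0,0,1]}}

```text
time_s: 18.3
position: [0.5977, 0.2058, 0.1612]
ee_rot: [0.357, -0.086, 0.929, 0.035]
contact_force: [1.7, -0.2, 3.0]
finger_gap: 0.213
finger_force: 118.8
```

```bash
python3 -c "
from h import *
rep()"
```

```text
t 18.3 bar relP mm [ -8.9   2.8 -78.5] F own [ 1.6  -0.56  3.02] T own [-0.055  0.347 -0.067] d yaw 10.86 down= [ 0.67  -0.003  0.743]
```

Call:
{"api": "step_arm", "payload": {"deltas": [-0.9,0,-0.3,0,0,0,1,0,0,0,0,0,0,1]}}

```text
time_s: 18.5
position: [0.5975, 0.2058, 0.1613]
ee_rot: [0.356, -0.086, 0.93, 0.035]
contact_force: [1.1, -0.0, -0.0]
finger_gap: 0.211
finger_force: 118.8
```

```bash
python3 -c "
from h import *
rep()"
```

```text
t 18.5 bar relP mm [ -9.    2.8 -78.4] F own [ 1.05 -0.22 -0.01] T own [-0.041  0.657 -0.087] d yaw 10.87 down= [ 0.669 -0.003  0.744]
```

Call:
{"api": "step_arm", "payload": {"deltas": [0,0,0,0,0,0,0.55,0,0,0,0,0,0,0.5,0,0,0,0,0,0,0.45]}}

```text
time_s: 18.8
position: [0.5978, 0.206, 0.1618]
ee_rot: [0.357, -0.086, 0.93, 0.035]
contact_force: [0.6, 0.4, 0.5]
finger_gap: 0.274
finger_force: 0.0
```

```bash
python3 -c "
from h import *
rep()"
```

```text
t 18.8 bar relP mm [ -8.7   2.9 -77.9] F own [0.66 0.32 0.49] T own [-0.     0.663 -0.011] d yaw 10.88 down= [ 0.669 -0.003  0.743]
```

Call:
{"api": "step_arm", "payload": {"deltas": [0,0,0,0,0,0,0.3,0,0,0,0,0,0,0.1,0,0,0,0,0,0,-0.2,0,0,0,0,0,0,-0.5,0,0,0,0,0,0,-0.5,0,0,0,0,0,0,-0.5]}}

```text
time_s: 19.4
position: [0.5983, 0.206, 0.1624]
ee_rot: [0.357, -0.086, 0.929, 0.035]
contact_force: [0.4, 0.3, 0.3]
finger_gap: 0.749
finger_force: 0.0
```

```bash
python3 - <<'E'
from h import *
rep()
out=[]
for n,(u,v,w,h),k in(("scene",(425,110,60,75),8),("top",(190,130,40,60),8)):
    im=cv2.cvtColor(capture(n),cv2.COLOR_RGB2BGR)
    cr=cv2.resize(im[v:v+h,u:u+w],None,fx=k,fy=k,interpolation=cv2.INTER_CUBIC)
    for i in range(0,w,10): cv2.putText(cr,str(u+i),(i*k,8),0,.35,(0,255,255))
    for i in range(0,h,10): cv2.putText(cr,str(v+i),(0,i*k+4),0,.35,(0,255,255))
    out.append(cr)
o=np.zeros((600,800,3),np.uint8); o[:,:480]=out[0]; o[:480,480:]=out[1]; cv2.imwrite("pics/hook5.png",o)
E
```

```text
t 19.4 bar relP mm [ -8.2   2.8 -77.3] F own [0.41 0.18 0.29] T own [ 0.021  0.684 -0.012] d yaw 10.87 down= [ 0.67  -0.003  0.742]
```

View pics/hook5.png

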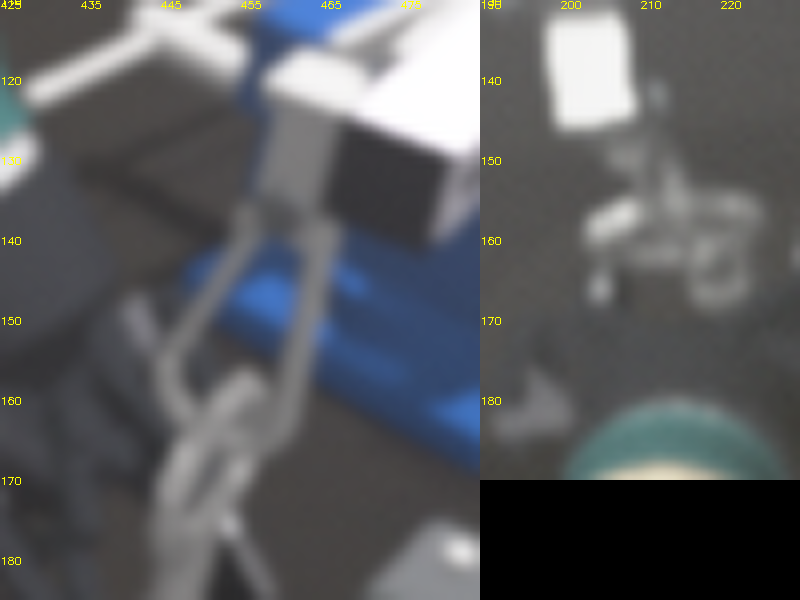

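The picture shows the ring hanging in the bend with its bar at about (455,158), and the gate shut from (455,138) to (446,154). Fully open and retreat straight back.

Call:
{"api": "step_arm", "payload": {"deltas": [0,0,0,0,0,0,-1,0,0,0,0,0,0,-1,0,0,-5,0,0,0,-1,0,0,-10,0,0,0,-1,0,0,-15,0,0,0,-1,0,0,-20,0,0,0,-1,0,0,-20,0,0,0,-1,0,0,-20,0,0,0,-1,0,0,-20,0,0,0,-1,0,0,-20,0,0,0,-1]}}

```text
time_s: 20.5
position: [0.5117, 0.1894, 0.2601]
ee_rot: [0.358, -0.086, 0.929, 0.035]
contact_force: [0.6, 1.1, 1.6]
finger_gap: 1.0
finger_force: 0.0
```

Call:
{"api": "step_arm", "payload": {"deltas": [0,0,0,0,0,0,-1,0,0,0,0,0,0,-1,0,0,0,0,0,0,-1,0,0,0,0,0,0,-1,0,0,0,0,0,0,-1,0,0,0,0,0,0,-1,0,0,0,0,0,0,-1,0,0,0,0,0,0,-1,0,0,0,0,0,0,-1,0,0,0,0,0,0,-1]}}

```text
time_s: 21.5
position: [0.5128, 0.1896, 0.2589]
ee_rot: [0.357, -0.086, 0.929, 0.035]
contact_force: [-0.2, -0.5, 0.0]
finger_gap: 1.004
finger_force: 0.0
```

```bash
python3 - <<'E'
from h import *
rep(); a=capture("scene").astype(int)
import time
for _ in range(8): b=capture("scene").astype(int)
print("motion", np.abs(a-b)[110:220,425:485].max())
im=b.astype(np.uint8)[:,:,::-1]
cv2.imwrite("pics/end.png",cv2.resize(im[110:210,410:490],None,fx=6,fy=6,interpolation=cv2.INTER_CUBIC))
E
```

```text
t 21.5 bar relP mm [-95.3   3.   19.2] F own [-0.29 -0.42  0.03] T own [-0.02   0.651 -0.013] d yaw 10.87 down= [ 0.67  -0.003  0.742]
motion 3
```

View pics/end.png

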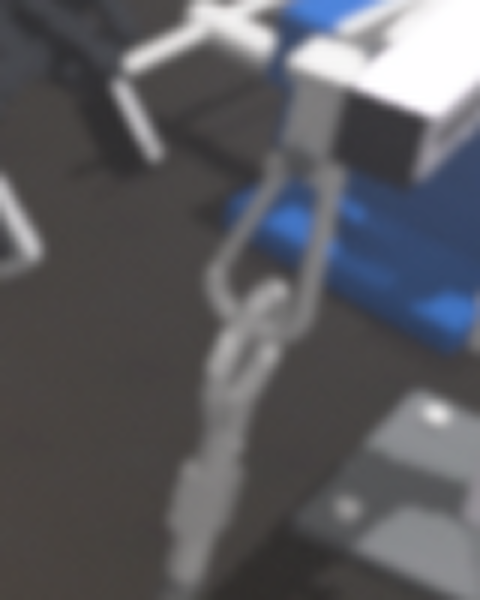

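The eye hangs plumb and still in the bend (bar at about (455,158) in the scene view), the gate is shut, and the hand is clear. Handing in.

```bash
python3 -c "
from rig import workorder
print(workorder.finish_job())"
```

```text
the job is handed in; nothing more can be done
None
```

The towing eye is hanging free in the bend of the snap hook with the gate shut behind it; the job was handed in after about 22 s of the 51 s allowed, with no verdict returned.

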